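# Flash a repaired board: eject the programming pen, hold it on the service pads

### The arm

A 6-joint arm with a two-finger parallel gripper is mounted at the origin on a cart in front of the work surface, level with it; the furniture and walls round the work are solid. World frame = base frame: x ahead of the robot, y to its left, z up, the work surface at z = 0. Lengths are in m, angles in rad, forces in N, time in s.
With the tool pointing down it reaches from about 0.3 to 0.85 m from the base axis. Payload 5.4 kg.
Tool frame: the origin (TCP) lies between the finger pads; the fingertips stand 11 mm ahead of it and the grasp point (between the pads) lies 8 mm behind it (env.tip_extent is the distance from the TCP to the fingertips, in m); z points along the fingers, y is the line along which they close (so a half turn about z gives the same grasp; the last joint's range is limited). The gripper opens to 85 mm and grips with 20 to 120 N. Pads are 22 mm wide; open, the fingers measure 114 mm over their backs; the gripper's body (76 mm by 85 mm) begins 54 mm behind the grasp point. The pads swing forward as they close: fully open they stand 13 mm farther back than shut.
Start: joints at [0.939, 0.158, 1.597, -0, 1.386, -0.21], TCP at [0.235, 0.525, 0.242] pointing down, gripper open.
Joint ranges: [-2.91, 2.91], [-0.94, 2.29], [0.18, 2.7], [-1.29, 4.43], [0.17, 2.64], [-3, 3]. Speed limits (rad/s): [2.57, 2.57, 3.14, 3.14, 3.14, 3.14].

### API

Orientations are given as a rotation vector (axis times angle).
In Python, from station import env gives the robot as it stands.
- The arm moves only by the shell command python3 -m inch 'ROWS' [OPENING] [FORCE]. ROWS is a JSON object of lists of equal length, an entry for each row: "travel": the shift along the tool's x, y, z as a fraction of full scale, a list of three; "angular": the turn, a rotation vector about the tool's x, y, z as a fraction of full scale, a list of three. A call has 1 to 20 rows; each row shifts and turns the commanded pose from where the row before left it, along the tool's axes as they then stand; what a row does not reach is not made up. Full scale, the value 1, is 0.5 m for a shift and 180 degrees for a turn. A row lasts 1/10 s, in which the tool goes at most 50 mm and 8.59 degrees, less where a joint would pass 70% of its speed; a pose out of reach is approached as far as the arm can. A call with a number of a shift or a turn outside -1 to 1 is refused whole. A call with a gripper value outside its range is refused whole. OPENING is the opening, from -1 (shut) to 1 (fully open), set as the call begins (- or left out, the last holds). The fingers move at their own pace and stop on an object; FORCE is the grip in N (left out, the last holds). Time passes only in rows, so rows that do not move let the fingers close. It gives the time, the measured TCP pose, the force, the opening and the grip force at its end, in the units of the state.
- env.sense(): the state, without advancing time (a new reading comes with each control period).
- env.capture(name): name is "side" or "top"; returns (picture, depth): 384x512x3 uint8, blue, green, red; 384x512 float32, m along the optical axis (not along the pixel's ray), 0 where there is no reading.
- env.camera_model(name): a dict with "vertical_fov" (degrees; the focal length in pixels is half the picture's height over the tangent of half this angle, whatever the lens; pixels are square), "cx", "cy" (the principal point, pixels), "view" (4x4, takes a point from world to camera coordinates). Camera axes: x right, y down, z forward; pixel columns grow to the right and rows downward; lengths in m; the calibration is good to about 2 mm. A picture is of the moment at which its call begins. camera_model takes no time and is no camera call.
- env.sign_off(): hands the job in; it is judged then, once.
Trained networks look in the newest picture that a camera, given by its name, has taken for a name from the list of things; names that differ only in an ending like _2 or _b are one class to them, and where a whole thing is asked for, a point or a joint stands for the part that bears it (a point fixed in the world has none). Each returns a list of dicts, best first, with "confidence" (0 to 1); they miss things now and then, are a little off and sometimes report something else, mostly with a low value. They report only what shows in the picture. A call takes as long as a camera call.
- env.search_frame(query, camera): "box" ([left, top, right, bottom] in pixels, round what is visible of it).
- env.place_of(query, camera): "xy" ([column, row] in pixels: a listed point, or the origin of a listed thing).
The state is a dict: "time": time; "joint_positions": joint angles; "dq": joint speeds; "joint_torque": joint torques, N m; "tool_pos": TCP position; "orientation": TCP orientation; "force": force on the tool from outside, world axes, zero at the start; "torque": the same for the moment, N m; "width": opening from 0.0 (shut) to 1.0 (fully open); "grasp_force": force on a finger pad.
Only numpy, scipy, OpenCV 4.12 (cv2) and the standard library are available. Lean on these libraries where they do the work, as an engineer would, in place of code of your own. Each camera call takes 0.05 s, during which the arm holds its last target. There are 200 camera calls.

### The job

The repaired hash board is waiting for its firmware: press the orange eject key of the grey dock all the way down so that the cordless programming pen pops up out of its well, then draw the pen straight out by its blue-capped end. Hold it upright with its three spring pins on the three gold pads of the service port, between the board's heatsinks and its long metal bar, the row of pins along the row of pads (either way round), pressed lightly so that the sprung nose is about half way in and not bottomed. Finish while still holding the pen steady there; do not ram the board, and leave the other things on the bench where they are.

Things in the scene. Friction and masses are not known exactly. Their poses are not given: they have to be found in the camera images.
- pen_dock: Light-grey plastic dock, fixed and level. Origin under its centre, 8.5 mm above the work surface (on feet); x from key end to pen end, z up. 116 mm in x, 66 in y. Front (x -58 to 10 mm): deck 40 mm high with the orange eject key. Rear (x 6 to 58 mm): tower 72 mm high with a rectangular well for the pen, 18 mm in x, 28 in y, centre x = 32 mm.
- dock_mouth (a point): Centre of the well's mouth, on the dock tower's top face (72 mm above the dock's underside); axes as pen_dock.
- eject_key (a joint): Travel of the orange eject key: 0 = up, 0.012 m = fully down (hard stop); springs back when let go. By a lever it lifts the pen 2.25 times its own travel, through two clicks; needs about 5 to 10 N. Fully pressed, the pen is up 27 mm; when the key is let go, spring clips keep the pen about 24 mm above its parked height.
- eject_key_top (a point): Centre of the orange key's top face (24 mm in x, 23 in y), moves with the key: 56 mm above the dock's underside when up, 44 mm when down. 30 mm in front of the dock's centre, 62 mm from the well's axis, 36 mm from the tower's front wall.
- pen: Cordless programming pen, loose, 0.1 kg: dark-grey body 16 mm (its x) by 26 mm (its y), blue cap, 68 mm from nose tip to cap. Origin at the nose tip (nose out), z from nose to cap. Parked nose down in the well, axes as the dock's, cap 1 mm below the mouth: grippable only once ejected. Then grip it across the 26 mm (along its y) on the part that stands out, and draw it straight up (under 3 N).
- pen_cap (a point): Centre of the top face of the pen's blue cap, 68 mm above its nose tip.
- pen_nose (a joint): How far the pen's sprung nose is pushed in: 0 = out, 0.006 m = bottomed. 1 N at the start of travel, 2.5 N at half travel, 4 N at the end.
- nose_tip (a point): Centre of the sprung nose's end face (cream block 6.4 mm in pen x, 19 mm in pen y, three gold pins in a row along pen y, 6.6 mm apart). The nose stands 10 mm out of the pen's body. Moves with the nose.
- hash_board: Green board under repair, fixed, 270 mm in its x, 190 mm in its y, lying flat; origin under its middle. Finned heatsinks, 32 mm high, cover it from x = -59 mm on; its connectors and a long thin metal bar are along its front (-x) edge.
- service_port: Raised black service port, part of the board: 22 mm in x, 34 in y, white outline, three gold pads (7.8 by 5 mm) in a row along y, 6.6 mm apart. Origin in the middle of its top face, at x = -78, y = -30 mm on the board, 14.5 mm above the work surface; axes as hash_board. Heatsinks (32 mm high) begin 19 mm behind it, the bar (under 25 mm high) about 20 mm in front.
- port_spot (a point): The marked spot: middle of the centre gold pad, on top of service_port; x across the row of pads, y along it, z up.
- mug: Bystander: white mug with handle, 89x125x99 mm.
- parts_box: Bystander: clear parts box, 76x60x28 mm.
- side_cutter: Bystander: red-handled side cutters, 43x111x12 mm, lying flat.
- flux_cleaner: Bystander: tall white and purple spray can, 77x77x232 mm.
- solder_reel: Bystander: blue and white reel of solder, 57 mm across, 33 mm high.
- multimeter: Bystander, fixed: black and orange multimeter standing between dock and board, 161x94 mm, 134 mm high, origin under its centre. Carry the pen over it.

How it is judged:
By the outcome, as a careful person would: the job done as asked, in the order asked, and still so for the second after the job is handed in, while the arm keeps its last pose, push and grip.
It also fails if it takes over 45 s, if anything falls off the work surface, if the arm or the gripper's body presses on something with over 40 N, if the wrist force passes 120 N, or if a joint passes its speed limit or range.

## Working session

There is one attempt and no reset: what is moved stays moved. The work goes in short steps, Python scripts to look and compute and a shell command to move; the robot and the scene stay as the last step left them, time stands still between calls to the robot, and variables do not carry over. Pictures are saved under pics/ and viewed, at most 10 in all, crops included, and the job is handed in when it is done.

```bash
mkdir -p pics; ls; cat > h.py <<'E'
import numpy as np, cv2
from station import env
from scipy.spatial.transform import Rotation as R
def cam(n):
    m=env.camera_model(n); f=192/np.tan(np.radians(m["vertical_fov"])/2)
    return f,m["cx"],m["cy"],np.array(m["view"])
def w(n,px,z=None,depth=None):
    f,cx,cy,V=cam(n); C=np.linalg.inv(V)
    r=np.array([(px[0]-cx)/f,(px[1]-cy)/f,1.])
    if depth is not None: return C[:3,:3]@(r*depth)+C[:3,3]
    d=C[:3,:3]@r; return C[:3,3]+d*(z-C[2,3])/d[2]
def pix(n,p):
    f,cx,cy,V=cam(n); q=V[:3,:3]@p+V[:3,3]; return np.array([cx+f*q[0]/q[2],cy+f*q[1]/q[2]])
E
python3 - <<'E'
from h import *
np.set_printoptions(precision=4,suppress=True)
for n in("top","side"):
    im,d=env.capture(n); cv2.imwrite(f"pics/{n}0.png",im); np.save(n+"d.npy",d)
    print(n,cam(n)[:3],np.linalg.inv(cam(n)[3])[:3])
    for q,z in(("eject_key_top",.0645),("dock_mouth",.0805),("pen_cap",.0795),("port_spot",.0145),("service_port",.0145),("hash_board",0),("pen_dock",.0085),("multimeter",0)):
        for r in env.place_of(q,n)[:2]: print(q,r["confidence"],r["xy"],w(n,r["xy"],z))
s=env.sense();print(s["tool_pos"],s["orientation"],s["width"],env.tip_extent,s["time"])
print(R.from_rotvec(s["orientation"]).as_matrix())
E
```

```text
pics
top (np.float64(423.00886324997384), 255.0966430864385, 188.29559950535932) [[-0.011  -0.9975  0.0701  0.401 ]
 [-0.9996  0.009  -0.0281 -0.0116]
 [ 0.0274 -0.0704 -0.9971  1.2254]]
eject_key_top 0.52 [291.0, 209.4] [ 0.4235 -0.1423  0.0645]
dock_mouth 0.87 [288.6, 184.7] [ 0.4904 -0.1351  0.0805]
pen_cap 0.63 [287.3, 186.0] [ 0.487  -0.1316  0.0795]
port_spot 0.53 [132.6, 199.8] [0.4565 0.303  0.0145]
service_port 0.49 [133.1, 203.2] [0.4468 0.3015 0.0145]
hash_board 0.75 [126.4, 171.6] [0.5388 0.3253 0.    ]
pen_dock 0.63 [286.9, 199.5] [ 0.4533 -0.1373  0.0085]
pen_dock 0.31 [133.6, 200.0] [0.4562 0.3018 0.0085]
multimeter 0.56 [212.6, 204.0] [0.4427 0.0773 0.    ]
side (np.float64(362.036291871451), 255.4103323768545, 192.3298392005415) [[ 0.9825 -0.0704  0.1724  0.3126]
 [-0.1862 -0.3705  0.91   -0.9445]
 [-0.0002 -0.9262 -0.3771  0.4712]]
eject_key_top 0.47 [234.2, 220.4] [ 0.4116 -0.1363  0.0645]
dock_mouth 0.67 [261.8, 211.0] [ 0.4836 -0.1284  0.0805]
pen_cap 0.52 [260.9, 213.2] [ 0.4792 -0.1386  0.0795]
hash_board 0.61 [252.1, 178.3] [0.5419 0.3341 0.    ]
pen_dock 0.86 [250.7, 239.3] [ 0.4525 -0.1403  0.0085]
multimeter 0.68 [230.7, 207.8] [0.4282 0.0809 0.    ]
multimeter 0.52 [266.5, 219.5] [ 0.5205 -0.0199  0.    ]
[0.2354 0.5246 0.2423] [0.6577 3.072  0.0001] 0.99456413388792 0.011 0.9
[[-0.9123  0.4094  0.    ]
 [ 0.4094  0.9123  0.    ]
 [-0.      0.     -1.    ]]
```

View pics/top0.png

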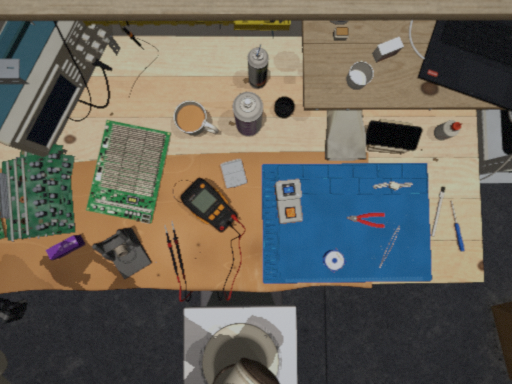

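View pics/side0.png

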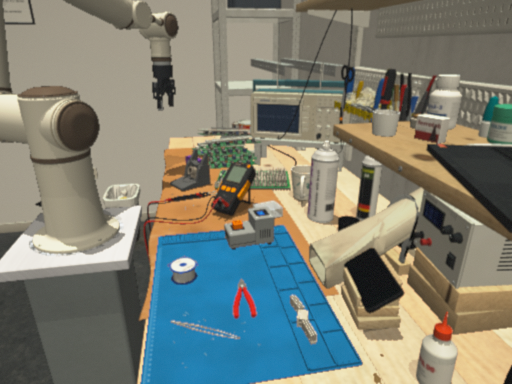

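The top view shows the dock near (289,200) with its key at (291,211), the board near (130,170), and the multimeter near (208,204) between them. Next I'll fit poses from depth and view enlarged crops.

```bash
python3 - <<'E'
from h import *
np.set_printoptions(precision=4,suppress=True)
im=cv2.imread("pics/top0.png"); d=np.load("topd.npy")
f,cx,cy,V=cam("top"); C=np.linalg.inv(V)
u,v=np.meshgrid(np.arange(512),np.arange(384))
P=np.stack([(u-cx)/f*d,(v-cy)/f*d,d],-1)@C[:3,:3].T+C[:3,3]
np.save("P.npy",P)
def reg(name,box,z0,z1):
    m=np.zeros(d.shape,bool); a,b,c,e=box; m[b:e,a:c]=True
    m&=(P[...,2]>z0)&(P[...,2]<z1)
    q=P[m]; r=cv2.minAreaRect(q[:,:2].astype(np.float32)*1000); print(name,m.sum(),r,np.median(q[:,2]),cv2.boxPoints(r).round(0).tolist())
reg("tower",(265,165,315,235),.072,.095)
reg("deck",(265,165,315,235),.035,.07)
reg("dock",(265,165,315,235),.03,.12)
reg("sinks",(80,110,180,225),.02,.06)
reg("board",(80,110,180,230),.004,.06)
reg("mm",(175,170,245,235),.03,.25)
print(np.percentile(P[200:230,330:400,2],[5,50,95]))
a=cv2.resize(im[170:230,262:322],None,fx=6.5,fy=6.5,interpolation=cv2.INTER_CUBIC)
b=cv2.resize(im[170:230,85:145],None,fx=6.5,fy=6.5,interpolation=cv2.INTER_CUBIC)
cv2.imwrite("pics/c1.png",np.hstack([a,b]))
E
```

```text
tower 445 ((459.84686279296875, -136.88951110839844), (87.55062866210938, 66.16912078857422), 6.1701202392578125) 0.08073573784979748 [[413.0, -109.0], [420.0, -174.0], [507.0, -165.0], [500.0, -99.0]]
deck 583 ((443.10308837890625, -138.3892364501953), (112.37193298339844, 66.47899627685547), 6.555339813232422) 0.049480833200217234 [[383.0, -112.0], [391.0, -178.0], [503.0, -165.0], [495.0, -99.0]]
dock 1042 ((445.3422546386719, -138.11582946777344), (116.70287322998047, 66.75695037841797), 6.113257884979248) 0.06261051488904035 [[384.0, -111.0], [391.0, -178.0], [507.0, -165.0], [500.0, -99.0]]
sinks 2085 ((532.410400390625, 305.5507507324219), (163.30618286132812, 255.639892578125), 76.71026611328125) 0.0312711146581075 [[389.0, 255.0], [638.0, 197.0], [676.0, 356.0], [427.0, 414.0]]
board 6415 ((545.612548828125, 314.5357666015625), (283.92449951171875, 345.40631103515625), 89.72814178466797) 0.012201324730299001 [[372.0, 173.0], [718.0, 172.0], [719.0, 456.0], [374.0, 457.0]]
mm 1855 ((447.72003173828125, 71.18799591064453), (169.240234375, 180.32864379882812), 89.46945190429688) 0.09137277671894228 [[357.0, -13.0], [537.0, -14.0], [539.0, 155.0], [358.0, 157.0]]
[-0.0006  0.0038  0.0144]
```

View pics/c1.png

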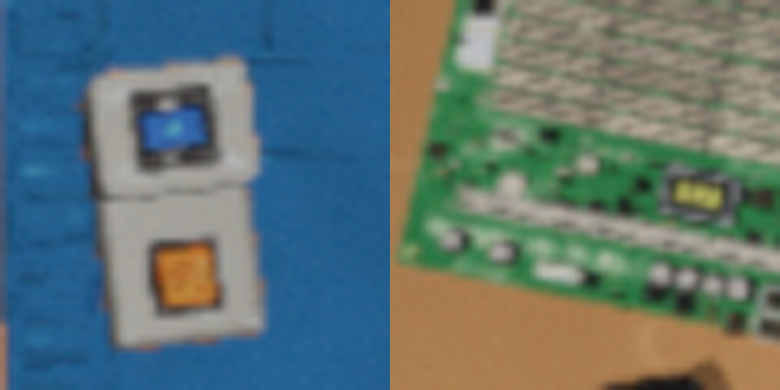

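The crop shows the blue cap in the well at about (288.6,190), the key at (290.8,212.6), and the three gold pads at about (132.2,199.7), with the row tilted about 10°.

```bash
python3 - <<'E'
from h import *
np.set_printoptions(precision=4,suppress=True)
im=cv2.imread("pics/top0.png"); P=np.load("P.npy")
hsv=cv2.cvtColor(im,cv2.COLOR_BGR2HSV)
def blob(lo,hi,box,z,name,n="top"):
    m=cv2.inRange(hsv,lo,hi); k=np.zeros_like(m); a,b,c,e=box;k[b:e,a:c]=1; m*=k
    ys,xs=np.nonzero(m); c=np.array([xs.mean(),ys.mean()])
    q=np.array([w(n,(x,y),z)[:2] for x,y in zip(xs,ys)])*1000
    print(name,len(xs),c,w(n,c,z),cv2.minAreaRect(q.astype(np.float32))); return m,q
blob((5,120,120),(20,255,255),(280,203,302,222),.0645,"key")
blob((100,150,150),(125,255,255),(282,184,296,196),.0795,"cap")
m,q=blob((20,100,120),(38,255,255),(125,194,142,206),.0145,"pads")
print(np.degrees(np.arctan2(*(np.linalg.svd(q-q.mean(0))[2][0]))))
# board outline green
m=cv2.inRange(hsv,(40,60,40),(85,255,255)); m[:,:84]=0;m[:,175:]=0;m[:115]=0;m[225:]=0
m=cv2.morphologyEx(m,cv2.MORPH_CLOSE,np.ones((9,9))); cs=max(cv2.findContours(m,0,2)[0],key=cv2.contourArea)
q=np.array([w("top",p[0],.010)[:2] for p in cs])*1000
r=cv2.minAreaRect(q.astype(np.float32));print(r,cv2.boxPoints(r).tolist())
a=np.radians(r[2]-90 if r[2]>45 else r[2]);c,s=np.cos(a),np.sin(a)
print("port from board",np.degrees(a),np.array(r[0])+[c*-78-s*-30,s*-78+c*-30])
# side
im=env.capture("side")[0];hsv=cv2.cvtColor(im,cv2.COLOR_BGR2HSV)
blob((5,120,120),(20,255,255),(222,212,246,228),.0645,"key","side")
blob((100,120,120),(125,255,255),(250,204,275,218),.0795,"cap","side")
cv2.imwrite("pics/c2.png",cv2.resize(im[190:260,205:295],None,fx=6,fy=6,interpolation=cv2.INTER_CUBIC))
for y in (.08,.0,-.1): print(pix("side",np.array([.4455,-.138,.08])))
E
```

```text
key 78 [290.4487 211.9744] [ 0.4165 -0.1407  0.0645] ((416.6169738769531, -140.35614013671875), (25.23519515991211, 23.574291229248047), 8.505047798156738)
cap 33 [288.4545 189.4242] [ 0.4776 -0.1346  0.0795] ((477.83056640625, -134.45010375976562), (12.096872329711914, 19.776485443115234), 8.913337707519531)
pads 19 [132.0526 199.5789] [0.4571 0.3046 0.0145] ((457.0770568847656, 304.79095458984375), (18.436389923095703, 6.667262077331543), 78.08274841308594)
13.617164992195585
((540.4960327148438, 316.4246826171875), (189.139404296875, 266.2005920410156), 78.21171569824219) [[390.88275146484375, 251.04136657714844], [651.4689331054688, 196.65769958496094], [690.1093139648438, 381.8079833984375], [429.52313232421875, 436.191650390625]]
port from board -11.788284301757812 [458.0122 302.9925]
key 217 [235.     220.4424] [ 0.4135 -0.1369  0.0645] ((410.298095703125, -129.77655029296875), (84.45096588134766, 58.66539764404297), 80.79487609863281)
cap 27 [260.4074 212.6296] [ 0.4787 -0.1351  0.0795] ((479.0157470703125, -134.33233642578125), (17.657318115234375, 17.61034393310547), 79.24018096923828)
[247.6271 213.9977]
[247.6271 213.9977]
[247.6271 213.9977]
```

View pics/c2.png

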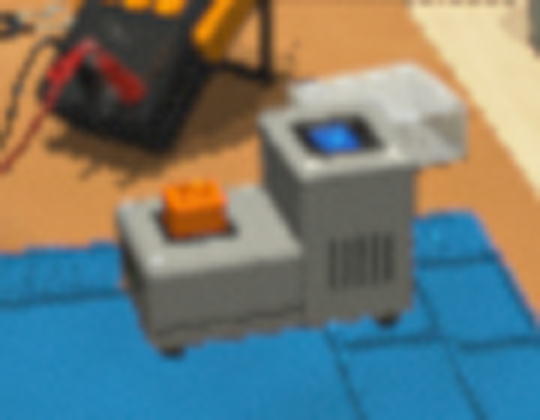

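The estimates agree: well at (0.4776,-0.1346), key at (0.416,-0.141), dock yaw about 6.3°. The port is at (0.457,0.3045) with board yaw about -12°. I'll shut the gripper, turn it, and travel over to the key.

```bash
python3 -m inch '{"travel":[[0,0,0],[0,0,0],[0,0,0],[0,0,0],[-0.0125,-0.08,0],[-0.0125,-0.08,0],[-0.0125,-0.08,0],[-0.0125,-0.08,0],[-0.0125,-0.08,0],[-0.0125,-0.08,0],[-0.0125,-0.08,0],[-0.0125,-0.08,0],[-0.0125,-0.08,0],[-0.0125,-0.08,0],[-0.0125,-0.08,0],[-0.0125,-0.08,0],[-0.0125,-0.08,0],[-0.0125,-0.08,0],[-0.0125,-0.08,0],[-0.0125,-0.08,0]],"angular":[[0,0,-0.0423],[0,0,-0.0423],[0,0,-0.0423],[0,0,-0.0423],[0,0,0],[0,0,0],[0,0,0],[0,0,0],[0,0,0],[0,0,0],[0,0,0],[0,0,0],[0,0,0],[0,0,0],[0,0,0],[0,0,0],[0,0,0],[0,0,0],[0,0,0],[0,0,0]]}' -1 40
cat > t.py <<'E'
import sys
from h import *
np.set_printoptions(precision=4,suppress=True)
def to(x,y,z,yaw):
    s=env.sense();M=R.from_rotvec(s["orientation"]).as_matrix();p=np.array(s["tool_pos"])
    print("t",s["time"],"pos",p,"F",np.array(s["force"]),"wid",s["width"],"grip",s["grasp_force"],"q",np.array(s["joint_positions"]))
    a=np.degrees(np.arctan2(M[1,1],M[0,1]));print("y-angle",a,"z",M[:,2])
    T=R.from_euler("z",yaw).as_matrix()@np.diag([-1,1,-1])
    print("travel units (current axes)",M.T@(np.array([x,y,z])-p)/.5,"turn units",R.from_matrix(M.T@T).as_rotvec()/np.pi)
if __name__=="__main__": v=[float(i) for i in sys.argv[1:]];to(*v[:3],np.radians(v[3]))
E
python3 t.py .4163 -.1408 .085 6.3
```

```text
time: 2.95
tool_pos: [0.4051, -0.1024, 0.2425]
orientation: [-0.171, 3.136, -0.001]
force: [0.5, 0.4, 0.3]
width: 0.0
grasp_force: 0.0
t 2.95 pos [ 0.4051 -0.1024  0.2425] F [0.5368 0.3544 0.2852] wid 0.0003673236047304701 grip 0.0 q [-0.5389 -0.2734  2.0095  0.0002  1.4047 -2.2188]
y-angle 96.25377141334145 z [ 0.0008 -0.0003 -1.    ]
travel units (current axes) [-0.0137 -0.0786  0.3151] turn units [-0.0001  0.0002 -0.0003]
```

```bash
python3 -m inch '{"travel":[[-0.0068,-0.0393,0],[-0.0068,-0.0393,0],[0,0,0.08],[0,0,0.08],[0,0,0.08],[0,0,0.06],[0,0,0.014],[0,0,0]],"angular":[[0,0,0],[0,0,0],[0,0,0],[0,0,0],[0,0,0],[0,0,0],[0,0,0],[0,0,0]]}' -1 40
python3 t.py .4163 -.1408 .0625 6.3
python3 - <<'E'
from h import *
a=env.capture("top")[0][160:235,250:350];b=env.capture("side")[0][185:260,200:300]
cv2.imwrite("pics/k.png",np.hstack([cv2.resize(x,None,fx=4,fy=4,interpolation=cv2.INTER_CUBIC) for x in(a,b)]))
E
```

```text
time: 3.75
tool_pos: [0.4155, -0.1386, 0.0849]
orientation: [0.172, -3.135, -0.002]
force: [0.3, 0.2, 1.0]
width: 0.0
grasp_force: 0.0
t 3.75 pos [ 0.4155 -0.1386  0.0849] F [0.3143 0.2166 0.9899] wid 0.00048206564174544736 grip 0.0 q [-0.5993 -0.0032  2.106   0.      1.0407 -2.2798]
y-angle 96.28849403183533 z [-0.0017  0.0011 -1.    ]
travel units (current axes) [-0.0012 -0.0046  0.0447] turn units [ 0.0004 -0.0005 -0.0001]
```

View pics/k.png

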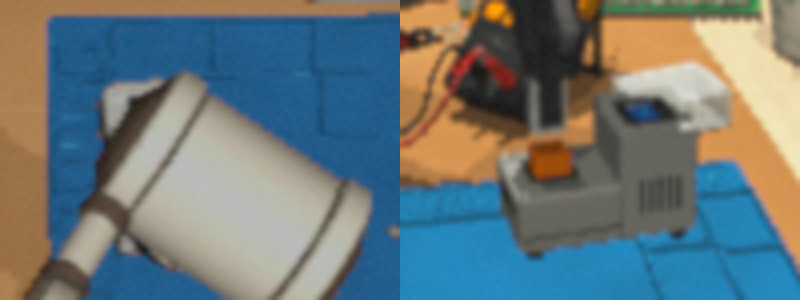

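The closed fingertips stand just above the orange key at (548,130) in the right-hand crop. Pressing now.

```bash
python3 -m inch '{"travel":[[-0.001,-0.0046,0.008],[0,0,0.008],[0,0,0.006],[0,0,0.006],[0,0,0.006],[0,0,0.004],[0,0,0.003],[0,0,0]],"angular":[[0,0,0],[0,0,0],[0,0,0],[0,0,0],[0,0,0],[0,0,0],[0,0,0],[0,0,0]]}' -1 40
```

```text
time: 4.65
tool_pos: [0.4173, -0.1416, 0.0654]
orientation: [-0.172, 3.136, -0.001]
force: [-0.2, -0.4, 4.3]
width: -0.002
grasp_force: 2.3
```

```bash
python3 -m inch '{"travel":[[0,0,0.002],[0,0,0.002],[0,0,0]],"angular":[[0,0,0],[0,0,0],[0,0,0]]}' -1 40;  python3 -m inch '{"travel":[[0,0,0.001],[0,0,0]],"angular":[[0,0,0],[0,0,0]]}' -1 40
```

```text
time: 4.95
tool_pos: [0.4173, -0.1416, 0.0635]
orientation: [-0.172, 3.136, -0.001]
force: [-1.2, 0.8, 5.6]
width: -0.004
grasp_force: 3.0
time: 5.15
tool_pos: [0.4173, -0.1416, 0.0634]
orientation: [-0.173, 3.136, -0.001]
force: [-1.9, 0.3, 10.5]
width: -0.001
grasp_force: 5.2
```

```bash
python3 -m inch '{"travel":[[0,0,0.001],[0,0,0]],"angular":[[0,0,0],[0,0,0]]}' -1 40; python3 - <<'E'
from h import *
print([ (r["confidence"],r["xy"]) for r in (env.capture("side"),env.place_of("pen_cap","side"))[1]], pix("side",np.array([.4776,-.1346,.1065])),pix("side",np.array([.4776,-.1346,.0795])))
E
```

```text
time: 5.35
tool_pos: [0.4174, -0.1416, 0.0633]
orientation: [-0.173, 3.136, -0.001]
force: [-5.5, 2.0, 14.2]
width: 0.003
grasp_force: 7.4
[(0.46, [261.8, 204.0])] [260.00468379 202.77809006] [259.95600278 212.57620386]
```

The pen is up: the network sees the cap at row 204, and fully ejected should be about 203. Retreating upwards, then opening part way over the pen.

```bash
python3 -m inch '{"travel":[[0,0,-0.01],[0,0,-0.03],[0,0,-0.06],[0,0,-0.06],[0,0,-0.04],[-0.04,0,0],[-0.04,0,0],[-0.04,0,0],[0,0,0]],"angular":[[0,0,0],[0,0,0],[0,0,0],[0,0,0],[0,0,0],[0,0,0],[0,0,0],[0,0,0],[0,0,0]]}' -1 40
python3 -m inch '{"travel":[[0,0,0],[0,0,0],[0,0,0],[0,0,0],[0,0,0]],"angular":[[0,0,0],[0,0,0],[0,0,0],[0,0,0],[0,0,0]]}' 0.1 50
python3 t.py .4776 -.1346 .094 6.3
python3 - <<'E'
from h import *
im,d=env.capture("side");cv2.imwrite("pics/p.png",cv2.resize(im[170:245,210:310],None,fx=6,fy=6,interpolation=cv2.INTER_CUBIC))
hsv=cv2.cvtColor(im,cv2.COLOR_BGR2HSV);m=cv2.inRange(hsv,(100,120,120),(125,255,255));m[:190]=0;m[218:]=0;m[:,:250]=0;m[:,275:]=0
ys,xs=np.nonzero(m);print(len(xs),xs.min(),xs.max(),ys.min(),ys.max(),xs.mean(),ys.mean(),env.place_of("pen_cap","side")[:1],pix("side",np.array([.4776,-.1346,.1035])))
E
```

```text
time: 6.35
tool_pos: [0.4776, -0.1344, 0.1617]
orientation: [-0.174, 3.136, 0.0]
force: [-0.3, 0.4, -1.0]
width: -0.001
grasp_force: 0.0
time: 6.85
tool_pos: [0.4761, -0.1347, 0.1619]
orientation: [-0.172, 3.137, -0.0]
force: [0.5, 0.8, -0.9]
width: 0.552
grasp_force: 0.0
t 6.85 pos [ 0.4761 -0.1347  0.1619] F [ 0.4525  0.7746 -0.9055] wid 0.551924521635725 grip 0.0 q [-0.5204  0.0283  1.902  -0.      1.2112 -2.2006]
y-angle 96.26938307978163 z [ 0.0001 -0.0001 -1.    ]
travel units (current axes) [-0.003  -0.0002  0.1357] turn units [-0.      0.     -0.0002]Traceback (most recent call last):
  File "<stdin>", line 4, in <module>
    return umr_minimum(a, axis, None, out, keepdims, initial, where)
ValueError: zero-size array to reduction operation minimum which has no identity
```

View pics/p.png

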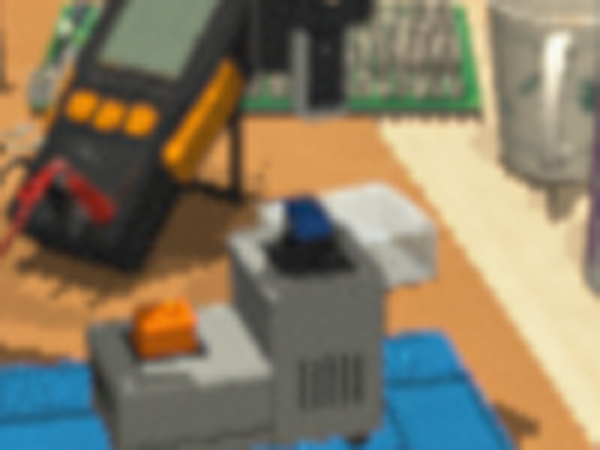

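The pen stands out of the well with its cap at about (261,205). Descending and gripping.

```bash
python3 -m inch '{"travel":[[-0.003,0,0.03],[0,0,0.04],[0,0,0.035],[0,0,0.02],[0,0,0.009],[0,0,0.004],[0,0,0]],"angular":[[0,0,0],[0,0,0],[0,0,0],[0,0,0],[0,0,0],[0,0,0],[0,0,0]]}' 0.1 50
python3 -m inch '{"travel":[[0,0,0],[0,0,0],[0,0,0],[0,0,0],[0,0,0],[0,0,0]],"angular":[[0,0,0],[0,0,0],[0,0,0],[0,0,0],[0,0,0],[0,0,0]]}' -1 50
python3 t.py .4776 -.1346 .25 6.3
```

```text
time: 7.6
tool_pos: [0.4782, -0.1346, 0.0933]
orientation: [-0.172, 3.136, -0.001]
force: [0.3, -0.5, 0.5]
width: 0.549
grasp_force: 0.0
time: 8.2
tool_pos: [0.478, -0.1345, 0.0929]
orientation: [-0.172, 3.137, -0.0]
force: [1.1, -1.0, 0.8]
width: 0.29
grasp_force: 52.2
t 8.2 pos [ 0.478  -0.1345  0.0929] F [ 1.1368 -1.0476  0.7895] wid 0.28964115646288713 grip 52.23020553588867 q [-0.5182  0.1317  1.9444 -0.0001  1.065  -2.1987]
y-angle 96.28804553948925 z [ 0.0004 -0.0003 -1.    ]
travel units (current axes) [ 0.0007 -0.0001 -0.3141] turn units [-0.0001  0.0001 -0.0001]
```

```bash
python3 -m inch '{"travel":[[0,0,-0.01],[0,0,-0.02],[0,0,-0.02],[0,0,-0.03],[0,0,-0.04],[0,0,-0.05],[0,0,-0.05],[0,0,-0.05],[0,0,-0.04],[0,0,0]],"angular":[[0,0,0],[0,0,0],[0,0,0],[0,0,0],[0,0,0],[0,0,0],[0,0,0],[0,0,0],[0,0,0],[0,0,0]]}' -1 50
python3 t.py .4571 .3045 .25 -12
python3 - <<'E'
from h import *
im,d=env.capture("side");cv2.imwrite("pics/q.png",cv2.resize(im[120:220,210:320],None,fx=5.5,fy=5.5,interpolation=cv2.INTER_CUBIC))
for q in("pen_cap","nose_tip"):print(q,env.place_of(q,"side")[:1])
s=env.sense();p=np.array(s["tool_pos"])
for h in(.01,.011,.0,-.05,-.057):print(h,pix("side",p+[0,0,h]))
E
```

```text
time: 9.2
tool_pos: [0.4794, -0.1352, 0.2519]
orientation: [-0.172, 3.131, -0.006]
force: [-0.4, -0.8, -0.8]
width: 0.291
grasp_force: 52.1
t 9.2 pos [ 0.4794 -0.1352  0.2519] F [-0.3955 -0.7859 -0.8192] wid 0.29103295248132605 grip 52.0995819568634 q [-0.518  -0.056   1.8007 -0.      1.39   -2.1987]
y-angle 96.29769297812612 z [ 0.0059 -0.0034 -1.    ]
travel units (current axes) [-0.0522  0.879   0.0005] turn units [-0.001   0.0019  0.1017]
pen_cap [{'xy': [261.2, 145.0], 'confidence': 0.45}]
nose_tip []
0.01 [260.0908655  143.86149519]
0.011 [260.09284929 143.44368733]
0.0 [260.07112433 148.0191919 ]
-0.05 [259.97498799 168.26651729]
-0.057 [259.96186074 171.03125465]
```

View pics/q.png

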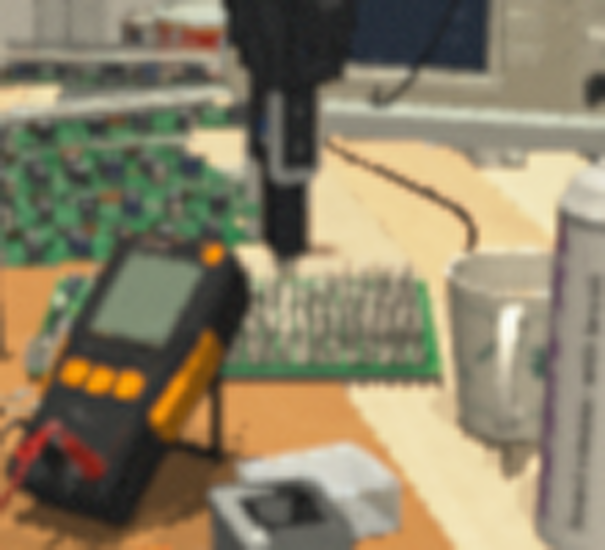

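The pen is drawn out and hangs upright in the fingers, with the body end at about (262,166) in the full side picture. While the port is unobstructed I'll refine its position from averaged pictures.

```bash
python3 - <<'E'
from h import *
np.set_printoptions(precision=4,suppress=True)
for n,box in(("top",(122,190,146,210)),):
    I=np.mean([env.capture(n)[0].astype(float) for _ in range(8)],0)
    a,b,c,e=box; S=I[b:e,a:c]; k=np.minimum(S[...,1],S[...,2])-S[...,0]   # yellowness
    g=np.clip(S[...,2]-S[...,0]-40,0,None); 
    ys,xs=np.mgrid[b:e,a:c]; W=g*(np.hypot(xs-132,ys-199.6)<7)
    ctr=np.array([(W*xs).sum(),(W*ys).sum()])/W.sum(); print(n,ctr,w(n,ctr,.0145))
    q=np.array([w(n,(x,y),.0145)[:2] for x,y in zip(xs.ravel(),ys.ravel())]);q-=w(n,ctr,.0145)[:2]
    ev,ec=np.linalg.eigh((q*W.ravel()[:,None]).T@q); print(np.degrees(np.arctan2(ec[0,1],ec[1,1])))
    # white outline/dark port
    dk=(S.max(-1)<75); print(dk.sum())
    cv2.imwrite("pics/port.png",cv2.resize(S.clip(0,255).astype(np.uint8),None,fx=24,fy=24,interpolation=cv2.INTER_CUBIC))
    for dx in(-9,0,9):
      pass
    an=np.radians(-12)
    for X,Y in((11,17),(11,-17),(-11,-17),(-11,17),(0,0)):
        print(((pix(n,np.array([.4571+(X*np.cos(an)-Y*np.sin(an))/1000,.3045+(X*np.sin(an)+Y*np.cos(an))/1000,.0145]))-[a,b]+.5)*24).round())
print(pix("side",np.array([.4571,.3045,.0145])))
E
```

```text
top [132.0392 199.5539] [0.4572 0.3046 0.0145]
12.723288555080718
38
[133. 123.]
[415. 180.]
[375. 362.]
[ 92. 305.]
[254. 242.]
[230.8654 178.7614]
```

View pics/port.png

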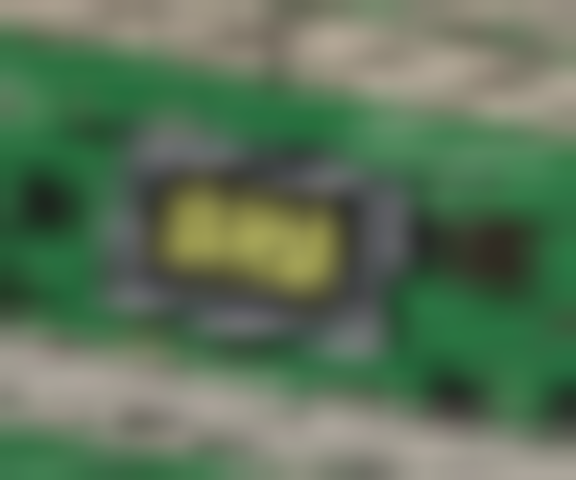

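The averaged crop shows the three pads centred at about (250,242), matching the (254,242) predicted from the estimate. Carrying the pen over the multimeter.

```bash
python3 -m inch '{"travel":[[0,0,0],[0,0,0],[0,0,0],[0.009,0.03,0],[0.019,0.071,0],[0.019,0.071,0],[0.019,0.071,0],[0.019,0.071,0],[0.019,0.071,0],[0.019,0.071,0],[0.019,0.071,0],[0.019,0.071,0],[0.019,0.071,0],[0.019,0.071,0],[0.019,0.071,0],[0.01,0.04,0],[0,0,0],[0,0,0]],"angular":[[0,0,0.034],[0,0,0.034],[0,0,0.034],[0,0,0],[0,0,0],[0,0,0],[0,0,0],[0,0,0],[0,0,0],[0,0,0],[0,0,0],[0,0,0],[0,0,0],[0,0,0],[0,0,0],[0,0,0],[0,0,0],[0,0,0]]}' -1 50
python3 t.py .4572 .3046 .082 -12.2
```

```text
time: 11.55
tool_pos: [0.4547, 0.3058, 0.2476]
orientation: [-0.326, -3.124, 0.001]
force: [0.0, -0.7, -1.9]
width: 0.285
grasp_force: 52.1
t 11.55 pos [0.4547 0.3058 0.2476] F [ 0.0305 -0.7354 -1.9393] wid 0.28472160973975424 grip 52.090662717819214 q [ 0.3717  0.0854  1.6663 -0.0003  1.3906 -0.9911]
y-angle 78.08622590622902 z [-0.0006 -0.0006 -1.    ]
travel units (current axes) [-0.0056 -0.0011  0.3312] turn units [-0.0002 -0.0001  0.0016]
```

```bash
python3 -m inch '{"travel":[[-0.0055,-0.001,0.03],[0,0,0.06],[0,0,0.06],[0,0,0.06],[0,0,0.05],[0,0,0.04],[0,0,0.02],[0,0,0.011],[0,0,0],[0,0,0],[0,0,0]],"angular":[[0,0,0.0016],[0,0,0],[0,0,0],[0,0,0],[0,0,0],[0,0,0],[0,0,0],[0,0,0],[0,0,0],[0,0,0],[0,0,0]]}' -1 50
python3 t.py .4572 .3046 .0725 -12.2
python3 - <<'E'
from h import *
a=env.capture("side")[0];b=env.capture("top")[0]
for q in("pen_cap","nose_tip","port_spot"):print(q,env.place_of(q,"side")[:1],env.place_of(q,"top")[:1])
cv2.imwrite("pics/r.png",np.hstack([cv2.resize(a[130:200,195:265],None,fx=5.7,fy=5.7,interpolation=cv2.INTER_CUBIC),cv2.resize(b[170:240,97:167],None,fx=5.7,fy=5.7,interpolation=cv2.INTER_CUBIC)]))
print(pix("side",np.array([.4572,.3046,.024])))
E
```

```text
time: 12.65
tool_pos: [0.4588, 0.3047, 0.0835]
orientation: [0.338, 3.121, 0.002]
force: [-0.6, 0.7, -0.9]
width: 0.289
grasp_force: 52.1
t 12.65 pos [0.4588 0.3047 0.0835] F [-0.6188  0.73   -0.8735] wid 0.28906588601638233 grip 52.08059549331665 q [ 0.3668  0.2749  1.7973 -0.      1.0671 -0.9882]
y-angle 77.64146006842488 z [ 0.0022  0.0008 -1.    ]
travel units (current axes) [ 0.0032 -0.001   0.022 ] turn units [ 0.0004  0.0006 -0.0009]
pen_cap [{'xy': [265.4, 216.4], 'confidence': 0.16}] []
nose_tip [] [{'xy': [332.9, 259.4], 'confidence': 0.33}]
port_spot [] [{'xy': [332.4, 261.2], 'confidence': 0.73}]
[230.82229849 176.31924591]
```

View pics/r.png

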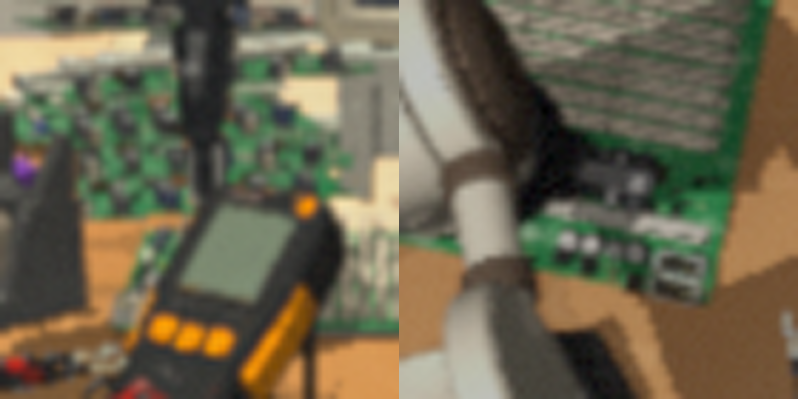

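The multimeter hides the contact from the side and the arm hides it from above, so I'll rely on averaged pose and force readings.

```bash
cat > av.py <<'E'
from h import *
np.set_printoptions(precision=4,suppress=True)
p=[];F=[];o=[]
for _ in range(10):
    env.capture("top"); s=env.sense(); p.append(s["tool_pos"]);F.append(s["force"]);o.append(s["orientation"])
print(s["time"],np.mean(p,0),np.std(p,0),"F",np.mean(F,0),np.std(F,0))
M=R.from_rotvec(o).mean().as_matrix();print("y-ang",np.degrees(np.arctan2(M[1,1],M[0,1])),M[:,2],"to port",M.T@(np.array([.4572,.3046,.0725])-np.mean(p,0))/.5)
E
python3 av.py
```

```text
13.55 [0.4579 0.3044 0.0823] [0. 0. 0.] F [-0.1295 -0.086  -0.9862] [0.5602 0.3471 0.44  ]
y-ang 77.6418642434346 [-0. -0. -1.] to port [ 0.0015 -0.      0.0196]
```

```bash
python3 -m inch '{"travel":[[0.0008,0,0.004],[0,0,0.004],[0,0,0.004],[0,0,0.003],[0,0,0],[0,0,0],[0,0,0]],"angular":[[0,0,0],[0,0,0],[0,0,0],[0,0,0],[0,0,0],[0,0,0],[0,0,0]]}' -1 50; python3 av.py;  python3 -m inch '{"travel":[[0,0,0.002],[0,0,0.002],[0,0,0],[0,0,0],[0,0,0]],"angular":[[0,0,0],[0,0,0],[0,0,0],[0,0,0],[0,0,0]]}' -1 50; python3 av.py
```

```text
time: 14.25
tool_pos: [0.4576, 0.3046, 0.0749]
orientation: [0.338, 3.123, 0.0]
force: [0.2, -1.0, -0.9]
width: 0.292
grasp_force: 52.1
14.75 [0.4576 0.3046 0.0749] [0. 0. 0.] F [-0.068   0.0204 -0.8554] [0.3769 0.3146 0.5815]
y-ang 77.6420788690969 [ 0.0001  0.     -1.    ] to port [ 0.0008 -0.0001  0.0047]
time: 15.25
tool_pos: [0.4576, 0.3045, 0.0728]
orientation: [0.338, 3.123, 0.0]
force: [0.4, -0.3, -0.3]
width: 0.292
grasp_force: 52.1
15.75 [0.4576 0.3045 0.0728] [0. 0. 0.] F [ 0.1755 -0.3719 -0.8975] [0.3331 0.5555 0.5433]
y-ang 77.64104334168778 [ 0.  0. -1.] to port [ 0.0008 -0.      0.0006]
```

```bash
python3 -m inch '{"travel":[[0,0,0.002],[0,0,0.001],[0,0,0],[0,0,0]],"angular":[[0,0,0],[0,0,0],[0,0,0],[0,0,0]]}' -1 50 >/dev/null; python3 av.py;  python3 -m inch '{"travel":[[0,0,0.002],[0,0,0],[0,0,0]],"angular":[[0,0,0],[0,0,0],[0,0,0]]}' -1 50 >/dev/null; python3 av.py
```

```text
16.65 [0.4577 0.3046 0.0714] [0. 0. 0.] F [ 0.0895 -0.3154  0.6977] [0.3502 0.3763 0.5704]
y-ang 77.6403627245486 [ 0.0003  0.0001 -1.    ] to port [ 0.001  -0.0002 -0.0022]
17.45 [0.4576 0.3046 0.0703] [0. 0. 0.] F [ 0.3532 -0.0235  1.0671] [0.2497 0.3872 0.4286]
y-ang 77.6407891113618 [ 0.0002  0.0001 -1.    ] to port [ 0.0008 -0.0001 -0.0043]
```

```bash
python3 -m inch '{"travel":[[0,0,0.0016],[0,0,0],[0,0,0],[0,0,0]],"angular":[[0,0,0],[0,0,0],[0,0,0],[0,0,0]]}' -1 50; python3 av.py; python3 av.py
```

```text
time: 17.85
tool_pos: [0.4576, 0.3046, 0.0696]
orientation: [0.338, 3.123, 0.0]
force: [-0.3, -0.3, 1.7]
width: 0.292
grasp_force: 52.4
18.35 [0.4576 0.3045 0.0695] [0. 0. 0.] F [0.7382 0.311  1.4445] [0.3615 0.5289 0.6265]
y-ang 77.64092311318414 [ 0.0001  0.     -1.    ] to port [ 0.0008 -0.0001 -0.0059]
18.85 [0.4576 0.3046 0.0695] [0. 0. 0.] F [0.8697 0.339  1.4152] [0.5002 0.4121 0.4995]
y-ang 77.64062253422173 [ 0.0001  0.0001 -1.    ] to port [ 0.0008 -0.0001 -0.006 ]
```

```bash
python3 -c "
from station import env
print(env.sign_off())"
```

```text
the job is handed in; nothing more can be done
None
```

I pressed the eject key to its stop, drew the pen straight out and handed the job in with it upright on the service port, nose about 2.7 mm of 6 mm in (about 2.4 N). Its position over the pads comes from camera measurements and the contact height; I couldn't see the pins touching, because the multimeter and the arm blocked both cameras.

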